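# Zero a burr mill by feel and set it from the coarse side

## Task

The spice mill on the counter has been cleaned, so the zero of its grind adjustment is unknown. Take the lever on its collar and turn it gently clockwise until you feel the burrs just touch, without forcing them together. Then set the mill three divisions (45 degrees) coarser than that point: the thread has play, so back the lever off counter-clockwise to at least two divisions beyond the mark, come up to the mark clockwise without running past it, and let go of the lever; leave everything else where it stands.

Things in the scene. Friction and masses are not known exactly. Their poses are not given: they have to be found in the camera images.
- mill: Fixed bench burr mill, hopper off, grey paint and bare aluminium: foot plate 205 x 128 mm, upright round housing 108 mm across, grinding chamber 124 mm across, spout on its front (-x) side over a steel cup. Origin on the collar's vertical axis, at table height; z up. It stands firm.
- scale (a point): Centre of the fixed steel scale ring on the chamber, on the collar's axis, 204 mm above the table. Ring 122 mm across, a tick every 15 degrees (one division); since the cleaning no tick marks the zero. Above it the aluminium collar, 104 mm across, from 205 to 225 mm above the table, with an open throat, turns about the axis and carries the lever.
- knob (a point): Middle of the lever's knob: an upright black post, 16 mm in diameter, from 228 to 272 mm above the table, this point at 252 mm, 85 mm from the collar's axis. It stands on the end of a flat steel lever arm 12 mm wide (top at 222 mm). Its x axis points from the knob to the collar's axis. The lever starts 0.3 to 1.5 rad coarser than touch, on the robot's side of the mill.
- thread_axis (a point): Point on the collar's axis at the height of knob. The lever swings level about it: clockwise from above = finer, counter-clockwise = coarser; it stays where it is left. It has 0.30 rad (17 degrees) of free play (about 1 N at the knob), in which the burr does not follow; beyond the play the thread turns at about 3.5 N at the knob. The coarse end of the thread is 2.3 rad from touch.
- upper_burr (a point): Centre of the upper burr's face, on the collar's axis, hidden inside. Turns with the thread, not with the play, and rises 0.48 mm per rad coarser: 190.00 mm above the table when the burrs touch, far finer than a reading can tell. Its x axis is parallel to the knob's in the middle of the play; with the play taken up clockwise the knob stands 0.15 rad clockwise of that.
- lower_burr (a point): Centre of the lower burr's face, hidden inside, 190.00 mm above the table, on a springy seat. From the touch point on, turning clockwise presses it down, and the knob resists like a spring, about 3 N per mm of knob travel on top of the thread's 3.5 N; let go there, the lever springs back to the touch point. More than 20 N at the knob is forcing it.
- cup: Loose steel cup, 68 mm across, 75 mm high, on the mill's foot plate under the spout; leave alone. Origin at the centre of its underside.
- hopper: Loose clear hopper of the mill, standing upside down on the table, 136 mm across, 135 mm high; leave alone. Origin at the centre of its underside.
- brush: Loose flat brush with a round wooden handle, 200 mm long, 42 mm wide, lying on the table beside the mill; leave alone. Origin under its middle, x axis towards the bristles.
- jar: Loose amber glass jar, 84 mm across, 130 mm high; leave alone. Origin at the centre of its underside.
- oil: Loose green glass oil bottle, 66 mm across, 240 mm high; leave alone. Origin at the centre of its underside.
- salt_box: Loose open wooden box 110 x 150 x 60 mm; leave alone. Origin at the centre of its underside.
- bowl: Loose wooden bowl, 150 mm across, 55 mm high; leave alone. Origin at the centre of its underside.
- spoon: Loose small steel spoon with a wooden handle, about 190 mm long, lying on the table beside the mill; leave alone. Origin under its middle, x axis towards the bowl of the spoon.
Things that resemble listed ones, but are neither listed nor needed, are in the scene too. There is more than one size of the mill; the one meant has the size given above.

How it is judged (in metres and radians):
On the way, in this order (a step that is already met when the one before it is completed fails the run):
1. the burrs have been turned together until they just touch (within 0.03 rad of the thread) (z of upper_burr in the frame of mill below 0.190014 m), for 0.1 s.
2. the thread has been backed off past the mark, at least 0.93 rad coarser than touch (z of upper_burr in the frame of mill above 0.190444 m), for 0.05 s.
At the end, for the whole second after the job is handed in: The upper burr stands three divisions (0.785 rad of thread, 0.375 mm) coarser than the touch point, within half a division (0.13 rad, 0.062 mm), with the play taken up clockwise (the knob stands at least 0.05 rad clockwise of the middle of the play), and the lever released (z of upper_burr in the frame of mill between 0.190313 and 0.190437 m and y of knob in the frame of upper_burr above 0.0043 m).
It fails at once if the burrs are forced together (more than about 23 N of turning force at the knob) (z of lower_burr in the frame of mill below 0.189964 m).
It fails at once if another thing on the table is shifted by more than 20 mm (distance of any of cup, hopper, brush, jar, oil, salt_box, bowl, spoon from where it was at the start of the episode above 0.02 m).
It also fails if it takes over 58 s, if anything falls off the work surface, if the arm or the gripper's body presses on something with over 40 N, if the wrist force passes 120 N, or if a joint passes its speed limit or range.

## Robot

A 6-joint arm with a two-finger parallel gripper is mounted at the origin on the work surface. World frame = base frame: x ahead of the robot, y to its left, z up, the work surface at z = 0. Lengths are in m, angles in degrees, forces in N, time in s.
With the tool pointing down it reaches from about 0.35 to 0.875 m from the base axis. Payload 4.2 kg.
Tool frame: the origin (TCP) lies between the finger pads; the fingertips stand 14 mm ahead of it and the grasp point (between the pads) lies 5 mm behind it (r.tcp_to_tips is the distance from the TCP to the fingertips, in m); y points along the fingers, x is the direction in which the jaws open and shut, and the axes are right-handed (so a half turn about y gives the same grasp; the last joint's range is limited). The gripper opens to 87 mm and grips with 3 to 60 N. Pads are 19 mm wide; open, the fingers measure 117 mm over their backs; the gripper's body (75 mm by 190 mm) begins 51 mm behind the grasp point.
Start: joints at [-49.985, 22.042, 0.453, 0, -68.411, -14.817], TCP at [0.266, -0.565, 0.237] pointing down, gripper open.
Joint ranges: [-179.83, 179.83], [-69.29, 118.12], [-61.27, 80.66], [-181.25, 117.63], [-171.15, -9.14], [-177.46, 177.46]. Speed limits (degrees/s): [159.86, 159.86, 180, 180, 180, 180].

## Interface

Orientations are given as a 3x3 rotation matrix whose columns are the frame's x, y, z axes.
In Python, from station import sense, optics, ticket, r gives the robot as it stands.
- The arm moves only by the tool carry_out, never from a script. Its argument "steps" is a list that holds one entry, the list of rows, each a list of 6 numbers: the shift along the world's x, y, z in cm, then the turn, a rotation vector about the world's x, y, z in rad. A call has 1 to 20 rows; each row is the pose to reach, as a shift and turn from the pose commanded when the call began; what a row does not reach only later rows make up. A row lasts 1/8 s, in which the tool goes at most 62.5 mm and 10.7 degrees, less where a joint would pass 70% of its speed; a pose out of reach is approached as far as the arm can. A call with a gripper value outside its range is refused whole. "fingers" is the closure in counts, from 0 (fully open) to 255 (shut), set as the call begins (left out, the last holds). The fingers move at their own pace and stop on an object; the grip force is fixed at half the most. Time passes only in rows, so rows that repeat a pose let the fingers close. It gives the time, the measured TCP pose, the force and the opening at its end, in the units of the state.
- sense(): the state, without advancing time (a new reading comes with each control period).
- optics.capture(name): name is "scene" or "side" or "wrist"; returns a dict with "image" (420x560x3 uint8, red, green, blue), "fov_y" (degrees; the focal length in pixels is half the picture's height over the tangent of half this angle, whatever the lens; pixels are square), "cx", "cy" (the principal point, pixels), "rvec" (rotation vector, rad) and "tvec" (3), from world to camera coordinates, as OpenCV has them. Camera axes: x right, y down, z forward; pixel columns grow to the right and rows downward; lengths in m; the calibration is good to about 2 mm. A picture is of the moment at which its call begins. There is no depth.
- ticket.finish_job(): hands the job in, once; it reports no verdict.
The state is a dict: "time_s": time; "joints": joint angles; "joint_velocities": joint speeds; "effort": joint torques, N m; "tcp_pos": TCP position; "ee_rot": TCP orientation; "wrist_force": force on the tool from outside, world axes, zero at the start; "moment": the same for the moment, N m; "gripper_width": opening from 0.0 (shut) to 1.0 (fully open).
Only numpy, scipy, OpenCV 4.12 (cv2) and the standard library are available. Lean on these libraries where they do the work, as an engineer would, in place of code of your own. Each camera call takes 0.05 s, during which the arm holds its last target.

## Working session

There is one attempt and no reset: what is moved stays moved. The work goes in short steps, Python scripts to look and compute and a tool call to move; the robot and the scene stay as the last step left them, time stands still between calls to the robot, and variables do not carry over. Pictures are saved under pics/ and viewed, and the job is handed in when it is done.

Besides the shell and the picture viewer there is one more tool, called after "Call:" as a command line: name --argument value ..., lists and objects as JSON in quotes. carry_out: Moves the arm, as the interface text tells. Its arguments: {"type":"object","properties":{"steps":{"type":"array","items":{"type":"array","items":{"type":"array","items":{"type":"number"}}}},"fingers":{"type":"number"}},"required":["steps"]}

```bash
mkdir -p pics; ls
cat > h.py <<'E'
import numpy as np, cv2
from station import sense, optics, ticket, r
def cap(n,f):
    c=optics.capture(n); cv2.imwrite('pics/'+f,cv2.cvtColor(c['image'],cv2.COLOR_RGB2BGR))
    np.save('pics/'+f+'.npy',c,allow_pickle=True); return c
def load(f): return np.load('pics/'+f+'.npy',allow_pickle=True).item()
def K(c):
    f=210/np.tan(np.radians(c['fov_y'])/2); return np.array([[f,0,c['cx']],[0,f,c['cy']],[0,0,1]])
def ray(c,uv):
    R=cv2.Rodrigues(np.array(c['rvec'],float))[0]; o=-R.T@np.array(c['tvec'],float).ravel()
    d=R.T@np.linalg.inv(K(c))@np.array([uv[0],uv[1],1.]); return o,d/np.linalg.norm(d)
def onz(c,uv,z):
    o,d=ray(c,uv); return o+d*(z-o[2])/d[2]
def proj(c,p): return cv2.projectPoints(np.array(p,float).reshape(-1,3),np.array(c['rvec'],float),np.array(c['tvec'],float),K(c),None)[0][:,0]
E
python3 - <<'E'
from h import *
for n in ['scene','side','wrist']:
    c=cap(n,n+'0.png'); print(n,c['fov_y'],c['cx'],c['cy'],ray(c,(280,210)), [k for k in c])
s=sense();print(s)
E
```

```text
pics
scene 43.458335988155966 270.2771982366085 201.72998519278025 (array([0.28633028, 0.63764179, 1.43615647]), array([ 0.15981357, -0.44360302, -0.88185939])) ['image', 'fov_y', 'cx', 'cy', 'rvec', 'tvec']
side 51.92209041646017 278.6134455063781 212.40748759867873 (array([-0.12070186,  0.98129625,  0.83309987]), array([ 0.48010264, -0.72440614, -0.4947092 ])) ['image', 'fov_y', 'cx', 'cy', 'rvec', 'tvec']
wrist 68.1077880109935 278.3148021923668 213.8296490724103 (array([ 0.19089261, -0.60165729,  0.38501828]), array([ 0.25836209,  0.1300947 , -0.95724835])) ['image', 'fov_y', 'cx', 'cy', 'rvec', 'tvec']
{'time_s': 0.15, 'joints': array([-4.99856336e+01,  2.20789979e+01,  3.97968598e-01, -1.92578125e-02,
       -6.84104033e+01, -1.48145402e+01]), 'joint_velocities': array([ 0.04928551, -0.09322504,  0.19151868,  0.12267867, -0.040652  ,
        0.10229007]), 'effort': array([-4.85733144e-04, -3.91052878e+01,  1.87587959e+01,  4.22234371e+00,
        1.23591354e-02, -1.43619081e-04]), 'tcp_pos': array([ 0.26591968, -0.56513765,  0.23573296]), 'ee_rot': array([[-4.25663776e-01, -7.86691806e-04, -9.04881059e-01],
       [ 9.04879946e-01,  1.42313331e-03, -4.25664489e-01],
       [ 1.62263314e-03, -9.99998678e-01,  1.06085342e-04]]), 'wrist_force': array([-0.46537662,  0.31756034,  0.37454419]), 'moment': array([ 0.00973078, -0.07529838,  0.00174897]), 'gripper_width': 1.0010775550429143}
```

View pics/scene0.png

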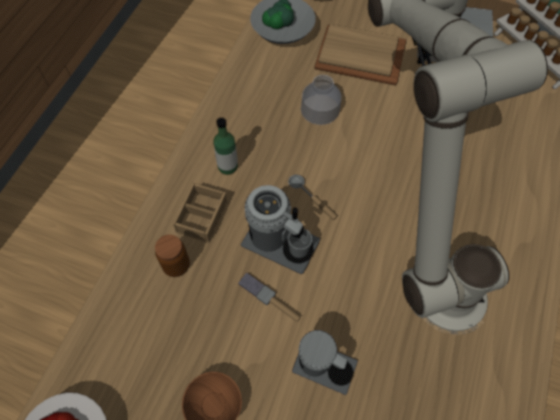

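View pics/side0.png

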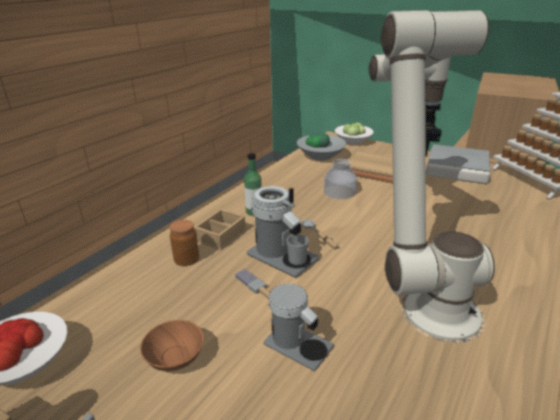

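View pics/wrist0.png

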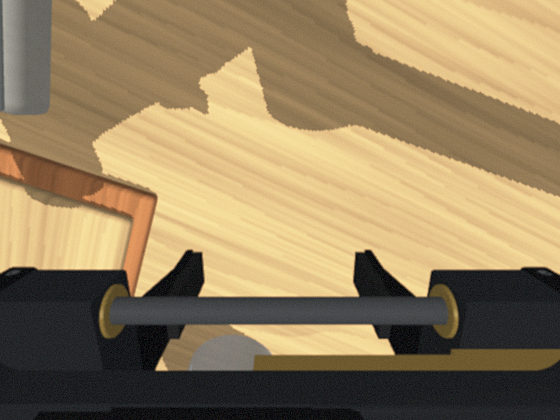

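The scene camera shows two mills. One is at about (267,215), with a ring, lever, cup and black post near (295,213). The other is at (318,350): smaller, with no lever and no cup. The first fits the description. I'll enlarge both views to confirm.

Run:
```python
from h import *
a=cv2.imread('pics/scene0.png')[175:275,225:335]; b=cv2.imread('pics/side0.png')[175:275,235:345]
cv2.imwrite('pics/crop0.png',np.vstack([cv2.resize(np.hstack([a,b]),None,fx=3.6,fy=3.6,interpolation=cv2.INTER_CUBIC)]))
```

```text
(no output)
```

View pics/crop0.png

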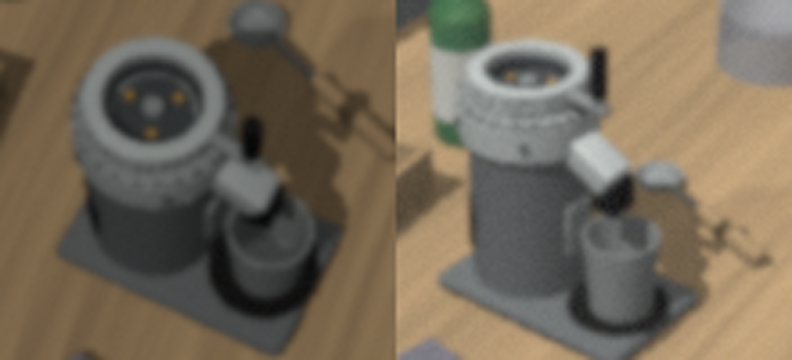

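Run:
```python
from h import *
c=load('scene0.png'); s=load('side0.png')
def tri(u,v):
    o1,d1=ray(c,u);o2,d2=ray(s,v)
    A=np.array([d1,-d2]).T; t=np.linalg.lstsq(A,o2-o1,rcond=None)[0]
    p,q=o1+t[0]*d1,o2+t[1]*d2; return (p+q)/2,np.linalg.norm(p-q)
# collar edges scene crop: left 80?, right 227
for n,(cc,crop) in {'s':(c,[(153,103),(80,100),(226,105)]),}.items():
    for p in crop: print(onz(cc,(225+p[0]/3.6-.4,175+p[1]/3.6-.4),.225))
sc=lambda x,y:(225+x/3.6-.4,175+y/3.6-.4); si=lambda x,y:(235+(x-396)/3.6-.4,175+y/3.6-.4)
print('throat tri',tri(sc(153,103),si(526,72)))
print('knobtop',tri(sc(253,122),si(599,50)),'kb',tri(sc(252,157),si(599,93)))
for p in [(253,122,.27),(252,157,.23)]: print(onz(c,sc(*p[:2]),p[2]))
for p in [(599,50,.27),(599,93,.23),(526,72,.225)]: print(onz(s,si(*p[:2]),p[2]))
# foot plate corners
for p in [(58,250),(265,352),(338,232)]: print('foot',onz(c,sc(*p),.01))
for p in [(440,282),(607,358),(695,298)]: print('foot s',onz(s,si(*p),.01))
for n,p in dict(oil=(227,170),box=(200,212),spoon=(297,181),spoonend=(335,213),brush=(257,290),brushend=(297,317)).items(): print(n,onz(c,p,0.01))
```

```text
[0.54457843 0.02165894 0.225     ]
[0.59523333 0.03846517 0.225     ]
[0.49433397 0.00411376 0.225     ]
throat tri (array([0.54626797, 0.02193629, 0.2230774 ]), np.float64(0.0035272404034259394))
knobtop (array([0.46532259, 0.03530278, 0.2711861 ]), np.float64(0.0031794053057231484)) kb (array([0.4609471 , 0.04381297, 0.23698817]), np.float64(0.0015466506420761348))
[0.46431156 0.03358173 0.27      ]
[0.46138071 0.0398137  0.23      ]
[0.46748337 0.03476803 0.27      ]
[0.4682328  0.03352052 0.23      ]
[0.54519507 0.0265077  0.225     ]
foot [0.6129212  0.06907477 0.01      ]
foot [0.42365445 0.09186049 0.01      ]
foot [ 0.40315095 -0.0292497   0.01      ]
foot s [0.61469494 0.07289386 0.01      ]
foot s [0.42727887 0.08628098 0.01      ]
foot s [ 0.40584717 -0.0293655   0.01      ]
oil [ 0.75479541 -0.15467135  0.01      ]
box [0.77118627 0.01481133 0.01      ]
spoon [ 0.53146445 -0.1963223   0.01      ]
spoonend [ 0.38424924 -0.13039756  0.01      ]
brush [0.51451787 0.18389209 0.01      ]
brushend [0.38236777 0.21641114 0.01      ]
```

The crop confirms it: the mill at (267,204) has the open-throat collar, tick ring, lever and black post, with the knob top at scene pixel (295,209). The axis is near (0.545, 0.023) and the knob near (0.465, 0.035). I'll move up and over it for a wrist view, with the camera side of the tool over the collar.

Call:
carry_out --steps '[[[0,0,8,0,0,0.15],[0,0,16,0,0,0.3],[1.3,4,16.4,0,0,0.45],[2.6,8,16.4,0,0,0.6],[4,12,16.4,0,0,0.75],[5.3,16,16.4,0,0,0.9],[6.6,20,16.4,0,0,1.05],[8,24,16.4,0,0,1.2],[9.3,28,16.4,0,0,1.35],[10.6,32,16.4,0,0,1.5],[12,36,16.4,0,0,1.65],[13.3,40,16.4,0,0,1.8],[14.6,44,16.4,0,0,1.95],[16,48,16.4,0,0,2.1],[17.3,52,16.4,0,0,2.25],[18.6,56,16.4,0,0,2.4],[19.9,60,16.4,0,0,2.56],[19.9,60,16.4,0,0,2.56],[19.9,60,16.4,0,0,2.56],[19.9,60,16.4,0,0,2.56]]]'

```text
time_s: 2.65
tcp_pos: [0.4648, 0.0337, 0.4007]
ee_rot: [[-0.143, 0.0, 0.99], [-0.99, 0.0, -0.143], [-0.0, -1.0, 0.0]]
wrist_force: [-0.6, -0.9, 0.2]
gripper_width: 1.001
```

Run:
```python
from h import *
s=sense();print(s['time_s'],s['joints'],s['tcp_pos'],s['ee_rot'],s['wrist_force'])
c=cap('wrist','w1.png')
```

```text
2.65 [ 2.42065520e+01  1.73626874e+00 -2.62280119e+00  3.64876517e-03
 -8.56260034e+01  5.75815856e+01] [0.46481076 0.03373254 0.40072915] [[-1.42829042e-01  2.63648159e-04  9.89747339e-01]
 [-9.89747371e-01  4.89055740e-05 -1.42829059e-01]
 [-8.60607801e-05 -9.99999964e-01  2.53959936e-04]] [-0.61497354 -0.92902378  0.23112257]
```

View pics/w1.png

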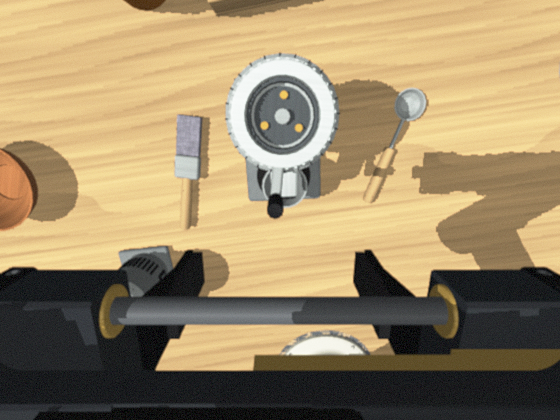

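The wrist picture shows the collar at about (282,113). The black knob is at (275,206), with the lever arm running up to the collar. The brush is on the left, the spoon on the right. Next I'll measure them precisely.

Run:
```python
from h import *
c=load('w1.png'); im=cv2.imread('pics/w1.png'); hsv=cv2.cvtColor(im,cv2.COLOR_BGR2HSV)
# collar inner/outer: bright, low saturation
m=((hsv[...,1]<40)&(hsv[...,2]>215)).astype(np.uint8)*255; m[230:]=0
cs,_=cv2.findContours(m,cv2.RETR_CCOMP,cv2.CHAIN_APPROX_NONE)
for k in sorted(cs,key=cv2.contourArea)[-3:]:
    e=cv2.fitEllipse(k); print(cv2.contourArea(k),e, onz(c,e[0],.225))
    P=np.array([onz(c,q,.225)[:2] for q in k[:,0]]); (x,y),R=cv2.minEnclosingCircle(P.astype(np.float32)); print('circ',x,y,R)
kk=(hsv[...,2]<60).astype(np.uint8); kk[:185]=0;kk[225:]=0;kk[:,:255]=0;kk[:,295:]=0
ys,xs=np.nonzero(kk); print('knob',xs.min(),xs.max(),ys.min(),ys.max(),xs.mean(),ys.mean())
crop=cv2.resize(im[45:225,215:345],None,fx=3.3,fy=3.3,interpolation=cv2.INTER_CUBIC); cv2.imwrite('pics/w1c.png',crop)
mm=cv2.resize(np.maximum(m,kk*128)[45:225,215:345],None,fx=3.3,fy=3.3); cv2.imwrite('pics/w1m.png',np.hstack([crop[:,:390],cv2.cvtColor(mm,cv2.COLOR_GRAY2BGR)[:,:390]]))
```

```text
245.0 ((288.3907775878906, 184.37600708007812), (12.815566062927246, 26.871667861938477), 4.940282344818115) [0.47653979 0.02033655 0.225     ]
circ 0.47724175453186035 0.02156071364879608 0.01344847772270441
4972.5 ((281.770263671875, 114.31953430175781), (77.46012878417969, 81.77763366699219), 2.8086044788360596) [0.54798121 0.0174117  0.225     ]
circ 0.5464567542076111 0.017418235540390015 0.03949109837412834
8986.5 ((281.2138366699219, 112.78996276855469), (104.56725311279297, 109.7257308959961), 1.2087956666946411) [0.54949581 0.0177578  0.225     ]
circ 0.5466057658195496 0.018026361241936684 0.05373257398605347
knob 260 288 185 217 275.0702341137124 205.06354515050168
```

View pics/w1m.png

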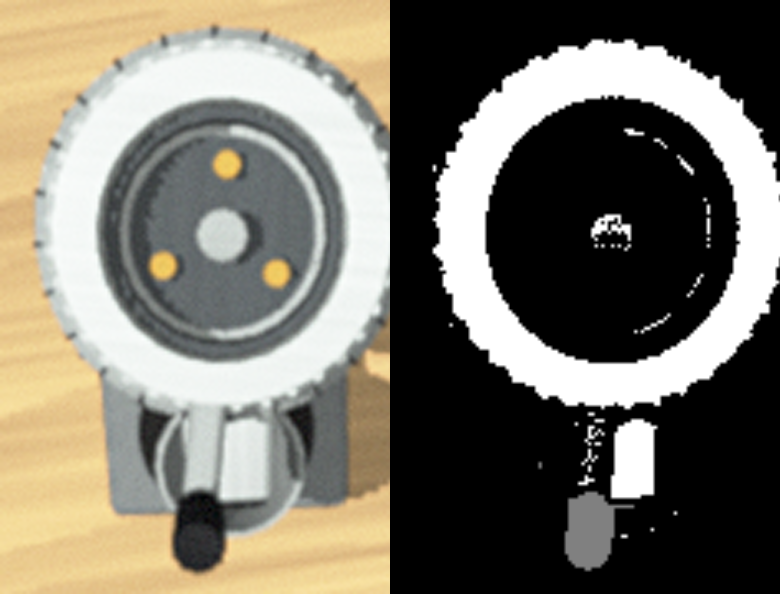

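Run:
```python
from h import *
c=load('w1.png')
k=onz(c,(275-.4,211.1-.4),.272)[:2]; a=np.array([.5478,.0176]); s=sense()
print('knob',k,'r',np.linalg.norm(k-a),'ang',np.degrees(np.arctan2(*(k-a)[::-1])))
v=k-a;print('knob85',a+v/np.linalg.norm(v)*.085)
b=onz(c,(215+207/3.3-.4,45+493/3.3-.4),.235);print('base back',b)
x=s['ee_rot'][:,2];print('tool z ang',np.degrees(np.arctan2(x[1],x[0])), 'tcp',s['tcp_pos'])
```

```text
knob [0.4638107  0.03655403] r 0.0861014373139172 ang 167.2829732464461
knob85 [0.46488512 0.03631157]
base back [0.47025134 0.03314003 0.235     ]
tool z ang -8.217706557657285 tcp [0.4648048  0.03366199 0.40075946]
```

Call:
carry_out --steps '[[[0,0.28,-3,0,0,-0.04],[0,0.28,-6,0,0,-0.075],[0,0.28,-9,0,0,-0.075],[0,0.28,-12,0,0,-0.075],[0,0.28,-14,0,0,-0.075],[0,0.28,-15,0,0,-0.075],[0,0.28,-15,0,0,-0.075],[0,0.28,-15,0,0,-0.075]]]' --fingers 100

```text
time_s: 3.7
tcp_pos: [0.4657, 0.0373, 0.2516]
ee_rot: [[-0.215, 0.002, 0.977], [-0.977, 0.001, -0.215], [-0.001, -1.0, 0.002]]
wrist_force: [0.3, -0.1, 1.2]
gripper_width: 0.607
```

Run:
```python
from h import *
s=sense();print(s['time_s'],s['tcp_pos'],s['wrist_force'],s['gripper_width'])
c=cap('wrist','w2.png'); d=cap('scene','s2.png'); 
im=cv2.imread('pics/s2.png')[175:275,225:335]; cv2.imwrite('pics/v2.png',np.hstack([cv2.resize(cv2.imread('pics/w2.png'),(500,375)),cv2.resize(im,(300,375),interpolation=cv2.INTER_CUBIC)]))
print(onz(c,(280,300),.272))
```

```text
3.7 [0.4657273  0.037294   0.25159781] [ 0.27817618 -0.07137229  1.15335476] 0.6069556905884329
[0.4651895  0.03581253 0.272     ]
```

View pics/v2.png

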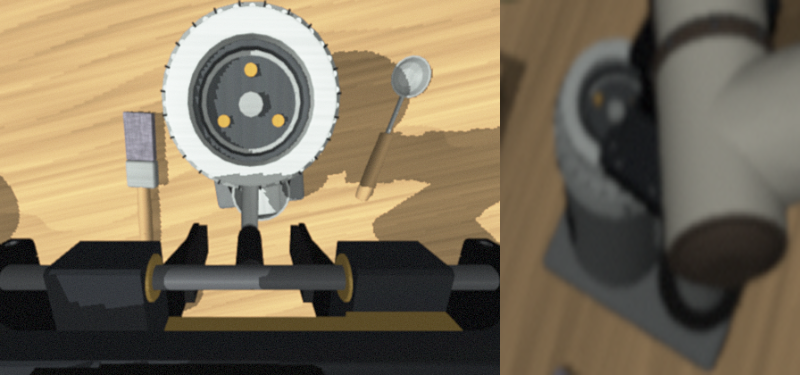

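The knob stands centred between the fingers, at about (250,240) in the reduced view. Closing.

Call:
carry_out --steps '[[[0,0,0,0,0,0],[0,0,0,0,0,0],[0,0,0,0,0,0],[0,0,0,0,0,0],[0,0,0,0,0,0],[0,0,0,0,0,0]]]' --fingers 255

```text
time_s: 4.55
tcp_pos: [0.4651, 0.0372, 0.2505]
ee_rot: [[-0.215, -0.0, 0.977], [-0.977, -0.0, -0.215], [0.0, -1.0, -0.0]]
wrist_force: [-0.6, -0.5, 0.4]
gripper_width: 0.177
```

Run:
```python
from h import *
c=load('w2.png'); im=cv2.imread('pics/w2.png'); hsv=cv2.cvtColor(im,cv2.COLOR_BGR2HSV)
m=((hsv[...,1]<40)&(hsv[...,2]>215)).astype(np.uint8)*255; m[230:]=0
cs,_=cv2.findContours(m,cv2.RETR_CCOMP,cv2.CHAIN_APPROX_NONE)
for k in sorted(cs,key=cv2.contourArea)[-2:]:
    P=np.array([onz(c,q,.225)[:2] for q in k[:,0]]).astype(np.float32); e=cv2.fitEllipse(P); print('ell',e, cv2.minEnclosingCircle(P))
s=sense();print(s['time_s'],s['tcp_pos'],s['wrist_force'],s['moment'],s['gripper_width'],s['joints'])
a=np.array([.5475,.018]); v=s['tcp_pos'][:2]-a; print(np.linalg.norm(v),np.degrees(np.arctan2(v[1],v[0])))
```

```text
ell ((0.5466448068618774, 0.017528491094708443), (0.07736720144748688, 0.07768375426530838), 68.40101623535156) ((0.5466434955596924, 0.01742709055542946), 0.03929764777421951)
ell ((0.5485957264900208, 0.01732596382498741), (0.09883247315883636, 0.10476651042699814), 170.25474548339844) ((0.5466495156288147, 0.017551114782691002), 0.053214892745018005)
4.55 [0.46505966 0.0372441  0.25051862] [-0.56766837 -0.50180855  0.36922858] [-0.20168939  0.14034722  0.00947506] 0.17730167147864095 [ 2.46117461e+01  5.76715843e+00 -1.94445846e+01  4.67442371e-03
 -6.48017858e+01  5.29677854e+01]
0.08465662752760506 166.8606925186841
```

The knob is gripped (opening about 15.4 mm). Touch is at least 0.3 rad away, so the first clockwise move is 0.20 rad.

```bash
cat >> h.py <<'E'
AX=np.array([.5467,.0175]); P0=np.array([.4650,.0373]); A0=np.arctan2(*(P0-AX)[::-1])
def rot(a): return np.array([[np.cos(a),-np.sin(a)],[np.sin(a),np.cos(a)]])
def pos(d): return AX+rot(-d)@(P0-AX)
def rows(d0,ds):
    o=[]
    for d in ds:
        v=(pos(d)-pos(d0))*100; o.append([round(v[0],2),round(v[1],2),0,0,0,round(-(d-d0),3)])
    print(o)
def st():
    s=sense(); v=s['tcp_pos'][:2]-AX; a=np.arctan2(v[1],v[0]); t=np.array([np.sin(a),-np.cos(a)])  # clockwise tangent
    f=s['wrist_force'][:2]; z=s['ee_rot'][:,2]
    print('t %.2f d %.4f yaw_d %.4f r %.4f resist %.2f radial %.2f Fz %.2f Mz %.3f w %.3f'%(s['time_s'],A0-a,A0-np.pi-np.arctan2(z[1],z[0]),np.hypot(*v),-f@t,f@v/np.hypot(*v),s['wrist_force'][2],s['moment'][2],s['gripper_width']))
E
python3 -c "
from h import *
st(); rows(0,[.03,.07,.11,.15,.18,.2,.2])"
```

```text
t 4.55 d -0.0005 yaw_d -0.0210 r 0.0840 resist 0.62 radial 0.43 Fz 0.37 Mz 0.009 w 0.177
[[np.float64(0.06), np.float64(0.24), 0, 0, 0, -0.03], [np.float64(0.16), np.float64(0.57), 0, 0, 0, -0.07], [np.float64(0.27), np.float64(0.88), 0, 0, 0, -0.11], [np.float64(0.39), np.float64(1.2), 0, 0, 0, -0.15], [np.float64(0.49), np.float64(1.43), 0, 0, 0, -0.18], [np.float64(0.56), np.float64(1.58), 0, 0, 0, -0.2], [np.float64(0.56), np.float64(1.58), 0, 0, 0, -0.2]]
```

Call:
carry_out --steps '[[[0.06,0.24,0,0,0,-0.03],[0.16,0.57,0,0,0,-0.07],[0.27,0.88,0,0,0,-0.11],[0.39,1.2,0,0,0,-0.15],[0.49,1.43,0,0,0,-0.18],[0.56,1.58,0,0,0,-0.2],[0.56,1.58,0,0,0,-0.2]]]'

```text
time_s: 5.42
tcp_pos: [0.4704, 0.0529, 0.2504]
ee_rot: [[-0.405, -0.001, 0.914], [-0.914, -0.001, -0.405], [0.001, -1.0, -0.001]]
wrist_force: [-1.0, -2.9, 1.2]
gripper_width: 0.172
```

```bash
sed -i 's/round(v\[0\],2),round(v\[1\],2)/float(round(v[0],2)),float(round(v[1],2))/' h.py; python3 -c "
from h import *
st(); rows(.2,[.235,.27,.27]); rows(.27,[.305,.305]); rows(.305,[.34,.34])"
```

```text
t 5.42 d 0.1968 yaw_d 0.1793 r 0.0842 resist 3.05 radial -0.35 Fz 1.20 Mz -0.008 w 0.172
[[0.13, 0.26, 0, 0, 0, -0.035], [0.27, 0.52, 0, 0, 0, -0.07], [0.27, 0.52, 0, 0, 0, -0.07]]
[[0.15, 0.25, 0, 0, 0, -0.035], [0.15, 0.25, 0, 0, 0, -0.035]]
[[0.16, 0.25, 0, 0, 0, -0.035], [0.16, 0.25, 0, 0, 0, -0.035]]
```

Call:
carry_out --steps '[[[0.13,0.26,0,0,0,-0.035],[0.27,0.52,0,0,0,-0.07],[0.27,0.52,0,0,0,-0.07]]]'

```text
time_s: 5.8
tcp_pos: [0.4731, 0.0583, 0.2504]
ee_rot: [[-0.467, -0.001, 0.884], [-0.884, -0.0, -0.467], [0.0, -1.0, -0.001]]
wrist_force: [-1.0, -1.4, 0.6]
gripper_width: 0.172
```

```bash
python3 -c "
from h import *
st()
for i in range(8): a=.27+.035*i; rows(a,[a+.02,a+.035,a+.035])"
```

```text
t 5.80 d 0.2684 yaw_d 0.2487 r 0.0842 resist 1.69 radial 0.20 Fz 0.63 Mz -0.044 w 0.172
[[0.08, 0.15, 0, 0, 0, -0.02], [0.15, 0.25, 0, 0, 0, -0.035], [0.15, 0.25, 0, 0, 0, -0.035]]
[[0.09, 0.14, 0, 0, 0, -0.02], [0.16, 0.25, 0, 0, 0, -0.035], [0.16, 0.25, 0, 0, 0, -0.035]]
[[0.09, 0.14, 0, 0, 0, -0.02], [0.16, 0.24, 0, 0, 0, -0.035], [0.16, 0.24, 0, 0, 0, -0.035]]
[[0.1, 0.14, 0, 0, 0, -0.02], [0.17, 0.24, 0, 0, 0, -0.035], [0.17, 0.24, 0, 0, 0, -0.035]]
[[0.1, 0.13, 0, 0, 0, -0.02], [0.18, 0.23, 0, 0, 0, -0.035], [0.18, 0.23, 0, 0, 0, -0.035]]
[[0.11, 0.13, 0, 0, 0, -0.02], [0.19, 0.22, 0, 0, 0, -0.035], [0.19, 0.22, 0, 0, 0, -0.035]]
[[0.11, 0.13, 0, 0, 0, -0.02], [0.2, 0.22, 0, 0, 0, -0.035], [0.2, 0.22, 0, 0, 0, -0.035]]
[[0.12, 0.12, 0, 0, 0, -0.02], [0.2, 0.21, 0, 0, 0, -0.035], [0.2, 0.21, 0, 0, 0, -0.035]]
```

Call:
carry_out --steps '[[[0.08,0.15,0,0,0,-0.02],[0.15,0.25,0,0,0,-0.035],[0.15,0.25,0,0,0,-0.035]]]'

```text
time_s: 6.18
tcp_pos: [0.4746, 0.0608, 0.2505]
ee_rot: [[-0.499, -0.001, 0.867], [-0.867, -0.0, -0.499], [0.0, -1.0, -0.001]]
wrist_force: [-4.1, -0.8, 2.4]
gripper_width: 0.173
```

```bash
python3 -c "
from h import *
st()"
```

```text
t 6.17 d 0.3035 yaw_d 0.2841 r 0.0841 resist 2.83 radial 3.14 Fz 2.42 Mz 0.022 w 0.173
```

Call:
carry_out --steps '[[[0.09,0.14,0,0,0,-0.02],[0.16,0.25,0,0,0,-0.035],[0.16,0.25,0,0,0,-0.035]]]'

```text
time_s: 6.55
tcp_pos: [0.4763, 0.0634, 0.2505]
ee_rot: [[-0.529, -0.001, 0.849], [-0.849, 0.0, -0.529], [0.0, -1.0, -0.001]]
wrist_force: [-5.4, -1.8, 2.8]
gripper_width: 0.172
```

```bash
python3 -c "
from h import *
st()"
```

```text
t 6.55 d 0.3403 yaw_d 0.3192 r 0.0841 resist 4.42 radial 3.56 Fz 2.84 Mz 0.003 w 0.172
```

Call:
carry_out --steps '[[[0.09,0.14,0,0,0,-0.02],[0.16,0.24,0,0,0,-0.035],[0.16,0.24,0,0,0,-0.035]]]'

```text
time_s: 6.92
tcp_pos: [0.478, 0.0659, 0.2505]
ee_rot: [[-0.558, -0.0, 0.83], [-0.83, 0.0, -0.558], [0.0, -1.0, -0.001]]
wrist_force: [-5.0, -0.0, 2.6]
gripper_width: 0.176
```

```bash
python3 -c "
from h import *
st()"
```

```text
t 6.92 d 0.3760 yaw_d 0.3547 r 0.0841 resist 2.92 radial 4.11 Fz 2.57 Mz -0.046 w 0.176
```

Call:
carry_out --steps '[[[0.1,0.14,0,0,0,-0.02],[0.17,0.24,0,0,0,-0.035],[0.17,0.24,0,0,0,-0.035]]]'

```text
time_s: 7.3
tcp_pos: [0.4797, 0.0683, 0.2505]
ee_rot: [[-0.587, -0.0, 0.81], [-0.81, 0.0, -0.587], [0.0, -1.0, -0.0]]
wrist_force: [-5.1, -0.7, 1.7]
gripper_width: 0.174
```

```bash
python3 -c "
from h import *
st()"
```

```text
t 7.30 d 0.4113 yaw_d 0.3897 r 0.0841 resist 3.59 radial 3.65 Fz 1.71 Mz -0.021 w 0.174
```

Call:
carry_out --steps '[[[0.1,0.13,0,0,0,-0.02],[0.18,0.23,0,0,0,-0.035],[0.18,0.23,0,0,0,-0.035]]]'

```text
time_s: 7.68
tcp_pos: [0.4815, 0.0707, 0.2505]
ee_rot: [[-0.615, -0.0, 0.789], [-0.789, 0.0, -0.615], [-0.0, -1.0, -0.001]]
wrist_force: [-4.3, -1.3, 1.9]
gripper_width: 0.177
```

```bash
python3 -c "
from h import *
st()"
```

```text
t 7.67 d 0.4464 yaw_d 0.4246 r 0.0841 resist 3.75 radial 2.52 Fz 1.92 Mz -0.029 w 0.177
```

Call:
carry_out --steps '[[[0.11,0.13,0,0,0,-0.02],[0.19,0.22,0,0,0,-0.035],[0.19,0.22,0,0,0,-0.035]]]'

```text
time_s: 8.05
tcp_pos: [0.4834, 0.0729, 0.2505]
ee_rot: [[-0.642, -0.0, 0.767], [-0.767, 0.0, -0.642], [-0.0, -1.0, -0.001]]
wrist_force: [-5.7, -0.5, 2.6]
gripper_width: 0.171
```

```bash
python3 -c "
from h import *
st()"
```

```text
t 8.05 d 0.4817 yaw_d 0.4596 r 0.0841 resist 4.09 radial 3.94 Fz 2.59 Mz -0.092 w 0.171
```

Call:
carry_out --steps '[[[0.11,0.13,0,0,0,-0.02],[0.2,0.22,0,0,0,-0.035],[0.2,0.22,0,0,0,-0.035]]]'

```text
time_s: 8.43
tcp_pos: [0.4854, 0.0752, 0.2505]
ee_rot: [[-0.669, -0.0, 0.744], [-0.744, 0.001, -0.669], [-0.0, -1.0, -0.001]]
wrist_force: [-4.4, -0.1, 2.5]
gripper_width: 0.176
```

```bash
python3 -c "
from h import *
st()"
```

```text
t 8.43 d 0.5170 yaw_d 0.4946 r 0.0841 resist 3.10 radial 3.17 Fz 2.48 Mz -0.022 w 0.176
```

Call:
carry_out --steps '[[[0.12,0.12,0,0,0,-0.02],[0.2,0.21,0,0,0,-0.035],[0.2,0.21,0,0,0,-0.035]]]'

```text
time_s: 8.8
tcp_pos: [0.4875, 0.0773, 0.2505]
ee_rot: [[-0.694, -0.0, 0.72], [-0.72, 0.001, -0.694], [-0.0, -1.0, -0.001]]
wrist_force: [-5.6, -0.4, 2.3]
gripper_width: 0.174
```

```bash
python3 -c "
from h import *
st()
for i in range(8,20): a=.27+.035*i; rows(a,[a+.02,a+.035,a+.035])"
```

```text
t 8.80 d 0.5522 yaw_d 0.5295 r 0.0842 resist 4.28 radial 3.68 Fz 2.29 Mz -0.056 w 0.174
[[0.12, 0.12, 0, 0, 0, -0.02], [0.21, 0.2, 0, 0, 0, -0.035], [0.21, 0.2, 0, 0, 0, -0.035]]
[[0.12, 0.11, 0, 0, 0, -0.02], [0.22, 0.2, 0, 0, 0, -0.035], [0.22, 0.2, 0, 0, 0, -0.035]]
[[0.13, 0.11, 0, 0, 0, -0.02], [0.23, 0.19, 0, 0, 0, -0.035], [0.23, 0.19, 0, 0, 0, -0.035]]
[[0.13, 0.1, 0, 0, 0, -0.02], [0.23, 0.18, 0, 0, 0, -0.035], [0.23, 0.18, 0, 0, 0, -0.035]]
[[0.14, 0.1, 0, 0, 0, -0.02], [0.24, 0.17, 0, 0, 0, -0.035], [0.24, 0.17, 0, 0, 0, -0.035]]
[[0.14, 0.09, 0, 0, 0, -0.02], [0.24, 0.16, 0, 0, 0, -0.035], [0.24, 0.16, 0, 0, 0, -0.035]]
[[0.14, 0.09, 0, 0, 0, -0.02], [0.25, 0.16, 0, 0, 0, -0.035], [0.25, 0.16, 0, 0, 0, -0.035]]
[[0.15, 0.08, 0, 0, 0, -0.02], [0.26, 0.15, 0, 0, 0, -0.035], [0.26, 0.15, 0, 0, 0, -0.035]]
[[0.15, 0.08, 0, 0, 0, -0.02], [0.26, 0.14, 0, 0, 0, -0.035], [0.26, 0.14, 0, 0, 0, -0.035]]
[[0.15, 0.07, 0, 0, 0, -0.02], [0.26, 0.13, 0, 0, 0, -0.035], [0.26, 0.13, 0, 0, 0, -0.035]]
[[0.15, 0.07, 0, 0, 0, -0.02], [0.27, 0.12, 0, 0, 0, -0.035], [0.27, 0.12, 0, 0, 0, -0.035]]
[[0.16, 0.06, 0, 0, 0, -0.02], [0.27, 0.11, 0, 0, 0, -0.035], [0.27, 0.11, 0, 0, 0, -0.035]]
```

Call:
carry_out --steps '[[[0.12,0.12,0,0,0,-0.02],[0.21,0.2,0,0,0,-0.035],[0.21,0.2,0,0,0,-0.035]]]'

```text
time_s: 9.18
tcp_pos: [0.4896, 0.0793, 0.2505]
ee_rot: [[-0.719, -0.0, 0.695], [-0.695, 0.001, -0.719], [-0.0, -1.0, -0.001]]
wrist_force: [-4.6, 0.1, 1.9]
gripper_width: 0.171
```

```bash
python3 -c "
from h import *
st()"
```

```text
t 9.18 d 0.5871 yaw_d 0.5646 r 0.0842 resist 3.27 radial 3.20 Fz 1.93 Mz -0.052 w 0.171
```

Call:
carry_out --steps '[[[0.12,0.11,0,0,0,-0.02],[0.22,0.2,0,0,0,-0.035],[0.22,0.2,0,0,0,-0.035]]]'

```text
time_s: 9.55
tcp_pos: [0.4918, 0.0813, 0.2505]
ee_rot: [[-0.743, -0.0, 0.669], [-0.669, 0.001, -0.743], [-0.0, -1.0, -0.001]]
wrist_force: [-5.3, -0.5, 2.3]
gripper_width: 0.175
```

```bash
python3 -c "
from h import *
st()"
```

```text
t 9.55 d 0.6224 yaw_d 0.5995 r 0.0842 resist 4.34 radial 3.09 Fz 2.32 Mz -0.062 w 0.175
```

Call:
carry_out --steps '[[[0.13,0.11,0,0,0,-0.02],[0.23,0.19,0,0,0,-0.035],[0.23,0.19,0,0,0,-0.035]]]'

```text
time_s: 9.93
tcp_pos: [0.4941, 0.0833, 0.2505]
ee_rot: [[-0.766, -0.0, 0.643], [-0.643, 0.001, -0.766], [-0.0, -1.0, -0.001]]
wrist_force: [-5.8, 0.3, 2.4]
gripper_width: 0.173
```

```bash
python3 -c "
from h import *
st()"
```

```text
t 9.93 d 0.6581 yaw_d 0.6345 r 0.0842 resist 4.36 radial 3.82 Fz 2.43 Mz -0.016 w 0.173
```

Call:
carry_out --steps '[[[0.13,0.1,0,0,0,-0.02],[0.23,0.18,0,0,0,-0.035],[0.23,0.18,0,0,0,-0.035]]]'

```text
time_s: 10.3
tcp_pos: [0.4964, 0.0851, 0.2505]
ee_rot: [[-0.788, -0.0, 0.616], [-0.616, 0.001, -0.788], [-0.0, -1.0, -0.001]]
wrist_force: [-4.8, -0.6, 2.6]
gripper_width: 0.171
```

```bash
python3 -c "
from h import *
st()"
```

```text
t 10.30 d 0.6933 yaw_d 0.6694 r 0.0842 resist 4.20 radial 2.33 Fz 2.57 Mz -0.044 w 0.171
```

Call:
carry_out --steps '[[[0.14,0.1,0,0,0,-0.02],[0.24,0.17,0,0,0,-0.035],[0.24,0.17,0,0,0,-0.035]]]'

```text
time_s: 10.68
tcp_pos: [0.4988, 0.0868, 0.2505]
ee_rot: [[-0.809, -0.0, 0.588], [-0.588, 0.001, -0.809], [-0.0, -1.0, -0.001]]
wrist_force: [-5.4, -0.0, 2.6]
gripper_width: 0.176
```

```bash
python3 -c "
from h import *
st()"
```

```text
t 10.68 d 0.7284 yaw_d 0.7045 r 0.0842 resist 4.46 radial 3.07 Fz 2.61 Mz -0.033 w 0.176
```

Call:
carry_out --steps '[[[0.14,0.09,0,0,0,-0.02],[0.24,0.16,0,0,0,-0.035],[0.24,0.16,0,0,0,-0.035]]]'

```text
time_s: 11.05
tcp_pos: [0.5013, 0.0884, 0.2505]
ee_rot: [[-0.829, 0.0, 0.56], [-0.56, 0.001, -0.829], [-0.001, -1.0, -0.001]]
wrist_force: [-5.0, 1.0, 1.9]
gripper_width: 0.173
```

```bash
python3 -c "
from h import *
st()"
```

```text
t 11.05 d 0.7632 yaw_d 0.7392 r 0.0842 resist 3.71 radial 3.56 Fz 1.88 Mz -0.081 w 0.173
```

Call:
carry_out --steps '[[[0.14,0.09,0,0,0,-0.02],[0.25,0.16,0,0,0,-0.035],[0.25,0.16,0,0,0,-0.035]]]'

```text
time_s: 11.42
tcp_pos: [0.5029, 0.0895, 0.2503]
ee_rot: [[-0.848, -0.002, 0.531], [-0.531, -0.0, -0.848], [0.002, -1.0, -0.001]]
wrist_force: [-7.3, -0.2, 2.9]
gripper_width: 0.177
```

```bash
python3 -c "
from h import *
st()"
```

```text
t 11.43 d 0.7862 yaw_d 0.7738 r 0.0843 resist 6.33 radial 3.57 Fz 2.90 Mz 0.080 w 0.177
```

Resistance rose to 6.3 N and the tool lags the command, so this is probably the touch. One more small step to confirm.

Call:
carry_out --steps '[[[0.07,0.04,0,0,0,-0.01],[0.14,0.08,0,0,0,-0.02],[0.14,0.08,0,0,0,-0.02]]]'

```text
time_s: 11.8
tcp_pos: [0.5037, 0.0901, 0.2503]
ee_rot: [[-0.858, -0.004, 0.514], [-0.514, -0.001, -0.858], [0.004, -1.0, -0.001]]
wrist_force: [-8.8, -0.7, 3.1]
gripper_width: 0.174
```

```bash
python3 -c "
from h import *
st()"
```

```text
t 11.80 d 0.7979 yaw_d 0.7936 r 0.0843 resist 7.96 radial 3.90 Fz 3.14 Mz 0.192 w 0.174
```

The force rises linearly past about 4 N (6.3, then 8.0 N), so the burrs touch at d ≈ 0.772 rad in my lever coordinate. Next I'll back off counter-clockwise to d ≈ -0.65, which is 1.42 rad of lever, or about 1.12 rad of thread.

```bash
python3 -c "
from h import *
import numpy as np
rows(.815,list(np.round(.815-np.array([.02]+list(np.linspace(.1,.765,11))+[.765]),3)))
rows(.05,list(np.round(.05-np.array(list(np.linspace(.05,.6,9))+[.65,.68,.7,.7]),3)))"
```

```text
[[-0.15, -0.08, 0, 0, 0, np.float64(0.02)], [-0.71, -0.45, 0, 0, 0, np.float64(0.1)], [-1.16, -0.79, 0, 0, 0, np.float64(0.167)], [-1.57, -1.16, 0, 0, 0, np.float64(0.233)], [-1.97, -1.55, 0, 0, 0, np.float64(0.299)], [-2.34, -1.97, 0, 0, 0, np.float64(0.366)], [-2.68, -2.42, 0, 0, 0, np.float64(0.433)], [-2.99, -2.88, 0, 0, 0, np.float64(0.499)], [-3.27, -3.37, 0, 0, 0, np.float64(0.566)], [-3.51, -3.87, 0, 0, 0, np.float64(0.632)], [-3.72, -4.39, 0, 0, 0, np.float64(0.699)], [-3.9, -4.92, 0, 0, 0, np.float64(0.765)], [-3.9, -4.92, 0, 0, 0, np.float64(0.765)]]
[[-0.11, -0.41, 0, 0, 0, np.float64(0.05)], [-0.23, -0.97, 0, 0, 0, np.float64(0.119)], [-0.3, -1.55, 0, 0, 0, np.float64(0.188)], [-0.34, -2.12, 0, 0, 0, np.float64(0.256)], [-0.34, -2.7, 0, 0, 0, np.float64(0.325)], [-0.3, -3.28, 0, 0, 0, np.float64(0.394)], [-0.22, -3.84, 0, 0, 0, np.float64(0.462)], [-0.1, -4.41, 0, 0, 0, np.float64(0.531)], [0.06, -4.97, 0, 0, 0, np.float64(0.6)], [0.2, -5.36, 0, 0, 0, np.float64(0.65)], [0.29, -5.6, 0, 0, 0, np.float64(0.68)], [0.36, -5.75, 0, 0, 0, np.float64(0.7)], [0.36, -5.75, 0, 0, 0, np.float64(0.7)]]
```

Call:
carry_out --steps '[[[-0.15,-0.08,0,0,0,0.02],[-0.71,-0.45,0,0,0,0.1],[-1.16,-0.79,0,0,0,0.167],[-1.57,-1.16,0,0,0,0.233],[-1.97,-1.55,0,0,0,0.299],[-2.34,-1.97,0,0,0,0.366],[-2.68,-2.42,0,0,0,0.433],[-2.99,-2.88,0,0,0,0.499],[-3.27,-3.37,0,0,0,0.566],[-3.51,-3.87,0,0,0,0.632],[-3.72,-4.39,0,0,0,0.699],[-3.9,-4.92,0,0,0,0.765],[-3.9,-4.92,0,0,0,0.765]]]'

```text
time_s: 13.42
tcp_pos: [0.4666, 0.0419, 0.2507]
ee_rot: [[-0.265, 0.002, 0.964], [-0.964, 0.002, -0.265], [-0.002, -1.0, 0.001]]
wrist_force: [-4.2, 2.4, 2.2]
gripper_width: 0.174
```

```bash
python3 -c "
from h import *
st()"
```

```text
t 13.43 d 0.0575 yaw_d 0.0301 r 0.0838 resist -1.04 radial 4.72 Fz 2.17 Mz -0.045 w 0.174
```

Call:
carry_out --steps '[[[-0.11,-0.41,0,0,0,0.05],[-0.23,-0.97,0,0,0,0.119],[-0.3,-1.55,0,0,0,0.188],[-0.34,-2.12,0,0,0,0.256],[-0.34,-2.7,0,0,0,0.325],[-0.3,-3.28,0,0,0,0.394],[-0.22,-3.84,0,0,0,0.462],[-0.1,-4.41,0,0,0,0.531],[0.06,-4.97,0,0,0,0.6],[0.2,-5.36,0,0,0,0.65],[0.29,-5.6,0,0,0,0.68],[0.36,-5.75,0,0,0,0.7],[0.36,-5.75,0,0,0,0.7],[0.36,-5.75,0,0,0,0.7]]]'

```text
time_s: 15.18
tcp_pos: [0.4703, -0.0162, 0.2506]
ee_rot: [[0.42, 0.001, 0.908], [-0.908, 0.0, 0.42], [0.0, -1.0, 0.001]]
wrist_force: [-1.0, 3.5, -0.5]
gripper_width: 0.172
```

```bash
python3 -c "
from h import *
st(); c=cap('wrist','w3.png')"
```

```text
t 15.18 d 5.6301 yaw_d -0.6708 r 0.0835 resist -3.61 radial -0.48 Fz -0.53 Mz 0.010 w 0.172
```

View pics/w3.png

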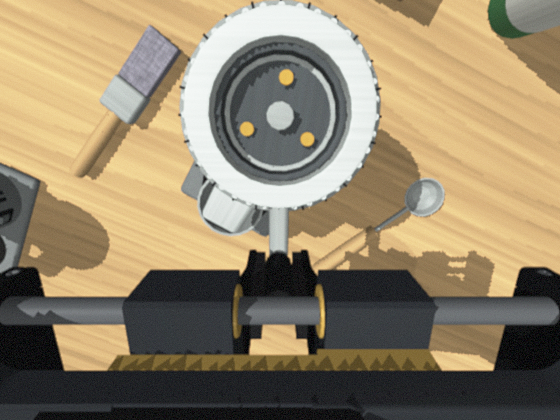

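The fingers still hold the knob at (280,275), and the lever stands at d = -0.653. That is 1.425 rad of lever back from touch, so about 1.12 rad of thread. The mark is at d ≈ -0.013. I'll come up to it clockwise, stopping short first and then finishing in small steps.

```bash
sed -i 's/A0-a,/(A0-a+np.pi)%(2*np.pi)-np.pi,/; s/round(-(d-d0),3)/float(round(-(d-d0),3))/' h.py; python3 -c "
from h import *
import numpy as np
rows(-.65,list(np.round(-.65+np.array([.03]+list(np.linspace(.08,.53,10))+[.56,.58,.58]),3)))"
```

```text
[[-0.1, 0.23, 0, 0, 0, -0.03], [-0.24, 0.63, 0, 0, 0, -0.08], [-0.37, 1.03, 0, 0, 0, -0.13], [-0.48, 1.43, 0, 0, 0, -0.18], [-0.57, 1.84, 0, 0, 0, -0.23], [-0.63, 2.26, 0, 0, 0, -0.28], [-0.68, 2.68, 0, 0, 0, -0.33], [-0.7, 3.1, 0, 0, 0, -0.38], [-0.7, 3.52, 0, 0, 0, -0.43], [-0.68, 3.94, 0, 0, 0, -0.48], [-0.65, 4.36, 0, 0, 0, -0.53], [-0.61, 4.61, 0, 0, 0, -0.56], [-0.59, 4.77, 0, 0, 0, -0.58], [-0.59, 4.77, 0, 0, 0, -0.58]]
```

Call:
carry_out --steps '[[[-0.1,0.23,0,0,0,-0.03],[-0.24,0.63,0,0,0,-0.08],[-0.37,1.03,0,0,0,-0.13],[-0.48,1.43,0,0,0,-0.18],[-0.57,1.84,0,0,0,-0.23],[-0.63,2.26,0,0,0,-0.28],[-0.68,2.68,0,0,0,-0.33],[-0.7,3.1,0,0,0,-0.38],[-0.7,3.52,0,0,0,-0.43],[-0.68,3.94,0,0,0,-0.48],[-0.65,4.36,0,0,0,-0.53],[-0.61,4.61,0,0,0,-0.56],[-0.59,4.77,0,0,0,-0.58],[-0.59,4.77,0,0,0,-0.58]]]'

```text
time_s: 16.98
tcp_pos: [0.4639, 0.0311, 0.2506]
ee_rot: [[-0.146, 0.0, 0.989], [-0.989, -0.001, -0.146], [0.001, -1.0, 0.0]]
wrist_force: [0.8, -2.8, -0.5]
gripper_width: 0.173
```

```bash
python3 -c "
from h import *
st(); rows(-.07,[-.05,-.03,-.015,-.015,-.015])"
```

```text
t 16.98 d -0.0756 yaw_d -0.0909 r 0.0839 resist 2.62 radial -1.20 Fz -0.49 Mz 0.032 w 0.173
[[0.03, 0.17, 0, 0, 0, -0.02], [0.06, 0.33, 0, 0, 0, -0.04], [0.09, 0.45, 0, 0, 0, -0.055], [0.09, 0.45, 0, 0, 0, -0.055], [0.09, 0.45, 0, 0, 0, -0.055]]
```

Call:
carry_out --steps '[[[0.03,0.17,0,0,0,-0.02],[0.06,0.33,0,0,0,-0.04],[0.1,0.5,0,0,0,-0.06],[0.1,0.5,0,0,0,-0.06],[0.1,0.5,0,0,0,-0.06]]]'

```text
time_s: 17.6
tcp_pos: [0.4649, 0.0364, 0.2506]
ee_rot: [[-0.205, 0.0, 0.979], [-0.979, 0.0, -0.205], [-0.0, -1.0, 0.0]]
wrist_force: [0.7, -2.5, -0.0]
gripper_width: 0.171
```

```bash
python3 -c "
from h import *
st(); cap('wrist','w4.png')"
```

```text
t 17.60 d -0.0106 yaw_d -0.0310 r 0.0840 resist 2.30 radial -1.21 Fz -0.04 Mz -0.034 w 0.171
```

The lever is at d = -0.011, which is 0.783 rad coarser than touch. Releasing and lifting straight up.

Call:
carry_out --steps '[[[0,0,0,0,0,0],[0,0,0,0,0,0],[0,0,0,0,0,0],[0,0,0,0,0,0],[0,0,0,0,0,0],[0,0,2,0,0,0],[0,0,5,0,0,0],[0,0,9,0,0,0],[0,0,13,0,0,0],[0,0,15,0,0,0],[0,0,15,0,0,0],[0,0,15,0,0,0],[0,0,15,0,0,0]]]' --fingers 100

```text
time_s: 19.27
tcp_pos: [0.4644, 0.0362, 0.3992]
ee_rot: [[-0.205, -0.003, 0.979], [-0.979, -0.001, -0.205], [0.001, -1.0, -0.002]]
wrist_force: [-0.3, 0.2, -0.0]
gripper_width: 0.607
```

```bash
python3 -c "
from h import *
st(); c=cap('wrist','w5.png'); im=cv2.imread('pics/w5.png'); cv2.imwrite('pics/w5c.png',np.hstack([cv2.resize(im,(400,300)),cv2.resize(im[60:240,205:355],(400,480))[:300] if 0 else cv2.resize(im[45:225,215:335],(200,300),interpolation=cv2.INTER_CUBIC)]))
hsv=cv2.cvtColor(im,cv2.COLOR_BGR2HSV)
m=((hsv[...,1]<40)&(hsv[...,2]>215)).astype(np.uint8)*255; m[230:]=0
cs,_=cv2.findContours(m,cv2.RETR_CCOMP,cv2.CHAIN_APPROX_NONE)
k=sorted(cs,key=cv2.contourArea)[-2]; P=np.array([onz(c,q,.225)[:2] for q in k[:,0]]).astype(np.float32); e=cv2.fitEllipse(P)[0]
kk=(hsv[...,2]<60).astype(np.uint8); kk[:185]=0;kk[235:]=0;kk[:,:245]=0;kk[:,300:]=0
ys,xs=np.nonzero(kk); print(xs.min(),xs.max(),ys.min(),ys.max())
b=ys.max(); sel=ys>b-14; cx=xs[sel].mean(); K1=onz(c,(cx,b-6.5),.272)[:2]; v=K1-e; print('axis',e,'knob',K1,np.hypot(*v),'d',A0-np.arctan2(v[1],v[0]))
c=load('w1.png');
"
```

```text
t 19.27 d -0.0142 yaw_d -0.0309 r 0.0844 resist -0.08 radial 0.33 Fz -0.04 Mz 0.011 w 0.607
262 288 185 216
axis (0.5464592576026917, 0.01761184260249138) knob [0.46418632 0.03537261] 0.08416817105534392 d -0.025152381008213265
```

View pics/w5c.png

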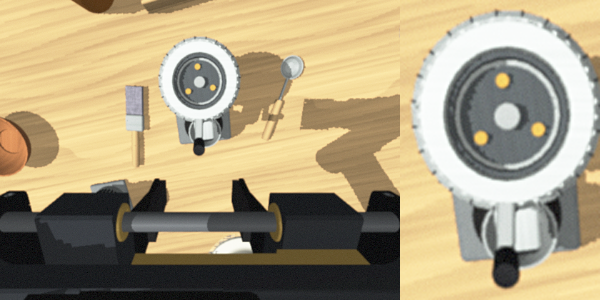

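The picture shows the lever free at (200,147) in the reduced view, with the camera reading d ≈ -0.025. That agrees with the arm's -0.011 within pixel noise. The cup, brush and spoon are where they were. Handing in.

```bash
python3 -c "
from h import *
print(ticket.finish_job())"
```

```text
the job is handed in; nothing more can be done
None
```

The mill is set about 0.78 rad (45°) coarser than the burr touch point, and the lever is released. I handed the job in at about 19 s of the 58 s allowed; it reports no verdict.

- **Touch:** I gripped the knob and turned it clockwise in 3 mm steps. The resistance held at about 4 N, then rose to 6.3 N and 8.0 N over the last two steps. That puts the touch at 0.772 rad clockwise of the position where I gripped the lever. The peak I read was 8 N, far below the 20 N limit.
- **Back-off:** I turned the lever 1.425 rad counter-clockwise from touch, which is about 1.12 rad of thread after the play.
- **Setting:** I came up clockwise and stopped 0.783 rad coarser than touch, without running past the mark, then opened the fingers and lifted clear.

**Last checks:**
- **Lever position:** After release, the wrist camera put the knob at about 0.797 rad coarser than touch. That differs from the arm's reading by 0.014 rad, within pixel noise and well inside the 0.13 rad tolerance.
- **Other objects:** The cup, brush and spoon looked unmoved. I did not look again at the hopper, jar, oil, salt box or bowl, but the arm was not near them.
- **Disagreements:** While the lever turned there was a steady side force of 3–5 N on the fingers, probably from a slightly wrong estimate of the collar axis. It did not affect the result.

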